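Shut the bread warmer's drawer and set its steam valve

ROBOT

A 6-joint arm with a two-finger parallel gripper is mounted at the origin on the work surface. World frame = base frame: x ahead of the robot, y to its left, z up, the work surface at z = 0. Lengths are in m, angles in degrees, forces in N, time in s.
With the tool pointing down it reaches from about 0.25 to 0.725 m from the base axis. Payload 9.7 kg.
Tool frame: the origin (TCP) lies on the centre line of the jaws, within the pads' length; the fingertips stand 17 mm ahead of it and the grasp point (between the pads) lies 2 mm behind it (bot.nose_length is the distance from the TCP to the fingertips, in m); x points along the fingers, y is the direction in which the jaws open and shut, and the axes are right-handed (so a half turn about x gives the same grasp; the last joint's range is limited). The gripper opens to 85 mm and grips with 20 to 120 N. Pads are 22 mm wide; open, the fingers measure 114 mm over their backs; the gripper's body (76 mm by 85 mm) begins 54 mm behind the grasp point. The pads swing forward as they close: fully open they stand 13 mm farther back than shut.
Start: joints at [-72.536, 4.979, 10.078, 95.1, 0, 90], TCP at [0.165, -0.525, 0.248] pointing down, gripper open.
Joint ranges: [-179.16, 179.16], [-48.56, 103.87], [-65.8, 70.77], [-126.05, 130.52], [-82.76, 87.17], [-180, 180]. Speed limits (degrees/s): [127.2, 127.2, 147.25, 180, 180, 180].

INTERFACE

Orientations are given as [roll, pitch, yaw] about the fixed x, y, z axes, in that order (R = Rz(yaw) Ry(pitch) Rx(roll)).
In Python, from workcell import bot, viewer, ticket gives the robot as it stands.
- The arm moves only by the tool jog_arm, never from a script. Its argument "deltas" is a list of rows, each an object of numbers: "fingers": the opening, from 0 (shut) to 1 (fully open); "x", "y", "z": the shift along the world's x, y, z in mm; "twist": the turn about the world's z in degrees. A call has 1 to 10 rows; each row is the pose to reach, as a shift and turn from the pose measured when the call began; what a row does not reach only later rows make up. A row lasts 1/10 s, in which the tool goes at most 50 mm and 8.59 degrees, less where a joint would pass 70% of its speed; a pose out of reach is approached as far as the arm can. A call with a gripper value outside its range is refused whole. The fingers move at their own pace and stop on an object; "grip_force" is the grip in N (left out, the last holds). Time passes only in rows, so rows that repeat a pose let the fingers close. It gives the time, the measured TCP pose, the force and the opening at its end, in the units of the state.
- bot.get_obs(): the state, without advancing time (a new reading comes with each control period).
- viewer.camera(name): name is "scene" or "side" or "wrist"; returns a dict with "image" (420x560x3 uint8, red, green, blue), "fovy" (degrees; the focal length in pixels is half the picture's height over the tangent of half this angle, whatever the lens; pixels are square), "cx", "cy" (the principal point, pixels), "world_to_cam" (4x4, takes a point from world to camera coordinates); the wrist camera has in their place "tool_from_camera" (4x4, takes a point from camera to tool coordinates, whose origin is the TCP and whose axes are the tool frame's). Camera axes: x right, y down, z forward; pixel columns grow to the right and rows downward; lengths in m; the calibration is good to about 2 mm. A picture is of the moment at which its call begins: read the wrist's pose just before it. There is no depth.
- ticket.job_done(): hands the job in, once; it reports no verdict.
The state is a dict: "time": time; "q": joint angles; "qd": joint speeds; "joint_efforts": joint torques, N m; "ee_pos": TCP position; "tcp_rot": TCP orientation; "wrist_force": force on the tool from outside, world axes, zero at the start; "torque": the same for the moment, N m; "opening": finger opening in m.
Only numpy, scipy, OpenCV 4.12 (cv2) and the standard library are available. Lean on these libraries where they do the work, as an engineer would, in place of code of your own. Each camera call takes 0.05 s, during which the arm holds its last target.

TASK

The bread warmer has just been loaded: push its drawer fully shut, then take the black grip on the red steam valve wheel, turn the wheel clockwise until it is closed against its stop, and from there open it again by exactly two full turns. Finish while still holding the grip still between the fingers at that setting: do not let go. Leave everything else on the table where it is.

Things in the scene. Friction and masses are not known exactly. Their poses are not given: they have to be found in the camera images.
- drawer (a joint): how far the warmer's drawer is pulled out, in m: 0 = fully shut, grows as it comes out towards the robot (travel 200 mm; starts 60 to 120 mm out). It slides along its handle's x axis with about 2 N of friction and stays where it is left.
- drawer_handle (a point): middle of the black bar handle on the drawer's front. The bar runs level along its own y, 140 mm long, about 10 mm thick, standing 35 mm out from the steel front; it is 112 mm above the table and 38 mm below the warmer's top. Its x axis points into the warmer (the direction that shuts the drawer), z up.
- warmer: steel bread warmer, a fixed box 320 mm deep, 280 mm wide, 150 mm high, its drawer full of rolls facing the robot. Origin on the table 100 mm in front of the middle of its front face; x points into the warmer. It stands on one side of the table's middle and the valve on the other; which is which changes.
- valve (a joint): turn of the valve wheel in rad, counted over whole turns: 0 = closed, hard against its stop; it grows anticlockwise seen from above (opening), 6.283 per turn, up to 4 turns. Starts 0.4 to 0.95 turns open. About 0.1 N m of friction; stays where it is left.
- valve_axis (a point): centre of the red horizontal valve wheel (rim 110 mm across the middle of the 14 mm thick rim, 125 mm above the table) on the upright axis of its brass pedestal. Its x axis (level) points to the fixed yellow mark just outside the rim: the crank grip stands next to that mark whenever the wheel is a whole number of turns from its closed stop. z up.
- crank_grip: black upright round grip on the wheel's rim, 24 mm in diameter, 52 mm tall; origin at its centre (half-way up), 34 mm above the middle of the rim and 55 mm out from the wheel's axis. It revolves freely on its own pin, so a gripper that holds it can be carried round the circle without turning. The body's own yaw means nothing.
- jam_jar: amber jam jar with a red cap, 64 mm across, 85 mm high, near the middle in front of the robot; origin at the centre of its underside. Bystander.
- roll_plate: small white plate 100 x 85 mm with two bread rolls, 43 mm high, beyond the valve; origin at the centre of its underside. Bystander.
- bread_basket: wicker basket of rolls 140 x 200 x 60 mm on the right; origin at the centre of its underside. Bystander.
- oil_bottle: green bottle, 60 mm across, 165 mm high, right; origin at the centre of its underside. Bystander.
- mixing_bowl: steel bowl, 110 mm across, 60 mm high, left; origin at the centre of its underside. Bystander.
- mug: blue mug, 80 mm across, 90 mm high, left; origin at the centre of its underside. Bystander.
- spatula: wooden-handled spatula lying on the table, near right, across the front. Bystander.
Not all that is in view belongs to the job. What is meant by the part that bears valve is not green, and is the larger of those in its own colour.

How it is judged:
By the outcome, as a careful person would: the job done as asked, in the order asked, and still so for the second after the job is handed in, while the arm keeps its last pose, push and grip.
It also fails if it takes over 72 s, if anything falls off the work surface, if the arm or the gripper's body presses on something with over 40 N, if the wrist force passes 120 N, or if a joint passes its speed limit or range.

## Working session

There is one attempt and no reset: what is moved stays moved. The work goes in short steps, Python scripts to look and compute and a tool call to move; the robot and the scene stay as the last step left them, time stands still between calls to the robot, and variables do not carry over. Pictures are saved under pics/ and viewed, and the job is handed in when it is done.

Besides the shell and the picture viewer there is one more tool, called as name(argument=value, ...) on one line, values as JSON. jog_arm: Moves the arm, as the interface text tells. Its arguments: {"type":"object","properties":{"deltas":{"type":"array"},"grip_force":{"type":"number"}},"required":["deltas"]}

```bash
mkdir -p pics
cat > h.py <<'E'
import numpy as np, cv2
from workcell import bot, viewer, ticket
def snap(n,f):
    c=viewer.camera(n); cv2.imwrite('pics/'+f,cv2.cvtColor(c['image'],cv2.COLOR_RGB2BGR)); return c
def cast(c,u,v,z,W=None):
    f=210/np.tan(np.radians(c['fovy']/2))
    W=c['world_to_cam'] if W is None else W
    M=np.linalg.inv(W); d=M[:3,:3]@np.array([(u-c['cx'])/f,(v-c['cy'])/f,1]); o=M[:3,3]
    return o+d*(z-o[2])/d[2]
def proj(c,p):
    f=210/np.tan(np.radians(c['fovy']/2)); q=c['world_to_cam']@np.r_[p,1]
    return c['cx']+f*q[0]/q[2], c['cy']+f*q[1]/q[2]
E
python3 - <<'E'
from h import *
for n in('scene','side'):
    c=snap(n,n+'0.png'); print(n,c['fovy'],c['cx'],c['cy'],np.round(np.linalg.inv(c['world_to_cam']),3).tolist())
o=bot.get_obs();print(o)
c=snap('wrist','wrist0.png')
print(c['fovy'],c['cx'],c['cy'],c['tool_from_camera'])
E
```

```text
scene 55.530408165109826 279.4927708772946 209.33648594210985 [[0.096, 0.778, -0.621, 1.438], [0.995, -0.086, 0.046, -0.07], [-0.017, -0.622, -0.783, 1.23], [0.0, 0.0, 0.0, 1.0]]
side 57.729478475663015 275.3177266063748 206.44929629374715 [[-0.979, -0.13, 0.155, 0.393], [-0.202, 0.693, -0.693, 0.808], [-0.017, -0.709, -0.705, 0.917], [0.0, 0.0, 0.0, 1.0]]
{'time': 0.1, 'q': array([-7.25363881e+01,  5.00953586e+00,  1.00396093e+01,  9.50993564e+01,
        3.50590201e-04,  9.00002994e+01]), 'qd': array([ 0.03647324,  0.01828075,  0.14834333, -0.034588  ,  0.00487561,
       -0.01129281]), 'joint_efforts': array([-1.30041484e-03, -5.21558905e+01,  4.65655839e+01,  1.60532672e-02,
       -2.06404741e-05, -1.32389187e-05]), 'ee_pos': array([ 0.16500318, -0.52447899,  0.24764423]), 'tcp_rot': array([-90.28962997,  89.93071619, 107.17368232]), 'wrist_force': array([-0.02113406,  0.3312673 ,  0.28346731]), 'torque': array([-0.02805044,  0.05445697, -0.06866128]), 'opening': 0.08533508070417181}
59.3751272692709 278.34199278737407 205.360026317909 [[-5.89203047e-04 -3.27197899e-01  9.44955654e-01 -1.25112560e-01]
 [ 9.99999413e-01  6.66635382e-04  8.54351624e-04  4.86731840e-04]
 [-9.09482929e-04  9.44955602e-01  3.27197314e-01 -8.29907689e-02]
 [ 0.00000000e+00  0.00000000e+00  0.00000000e+00  1.00000000e+00]]
```

View pics/scene0.png

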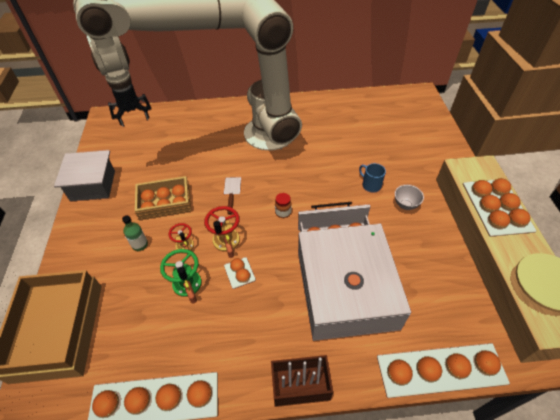

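View pics/side0.png

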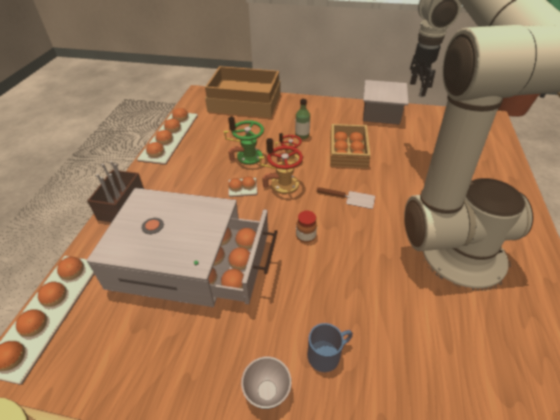

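Three valves are in view: the large red wheel at scene (222,221), a small red one at (180,234) and a green one at (180,266). The wanted one is not green and is the larger red, so it is the one at (222,221). I'll confirm that in an enlarged crop.

Run:
```python
from h import *
a=cv2.imread('pics/scene0.png')[190:310,140:300]; cv2.imwrite('pics/c1.png',cv2.resize(a,None,fx=5,fy=5,interpolation=cv2.INTER_CUBIC))
a=cv2.imread('pics/side0.png')[110:210,210:340]; cv2.imwrite('pics/c2.png',cv2.resize(a,None,fx=6,fy=6,interpolation=cv2.INTER_CUBIC))
a=cv2.imread('pics/scene0.png')[180:260,280:400]; cv2.imwrite('pics/c3.png',cv2.resize(a,None,fx=6,fy=6,interpolation=cv2.INTER_CUBIC))
```

```text
(no output)
```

View pics/c1.png

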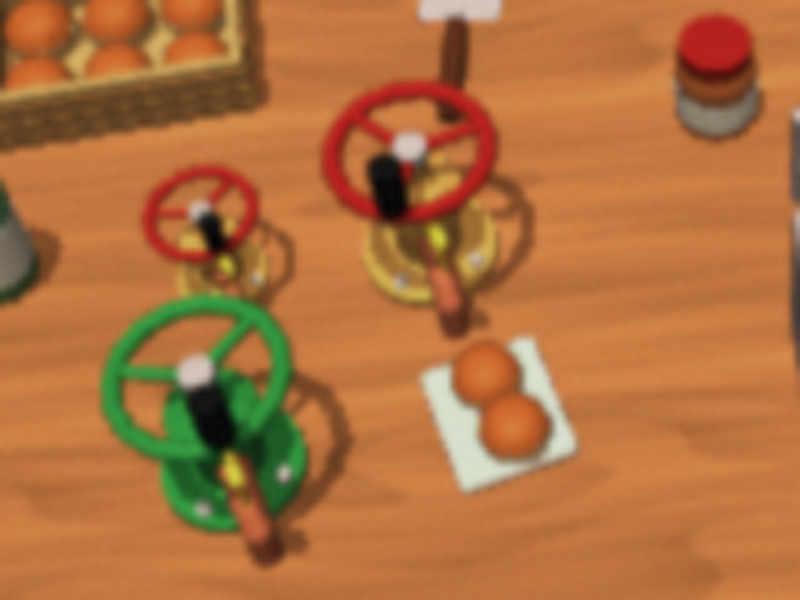

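View pics/c2.png

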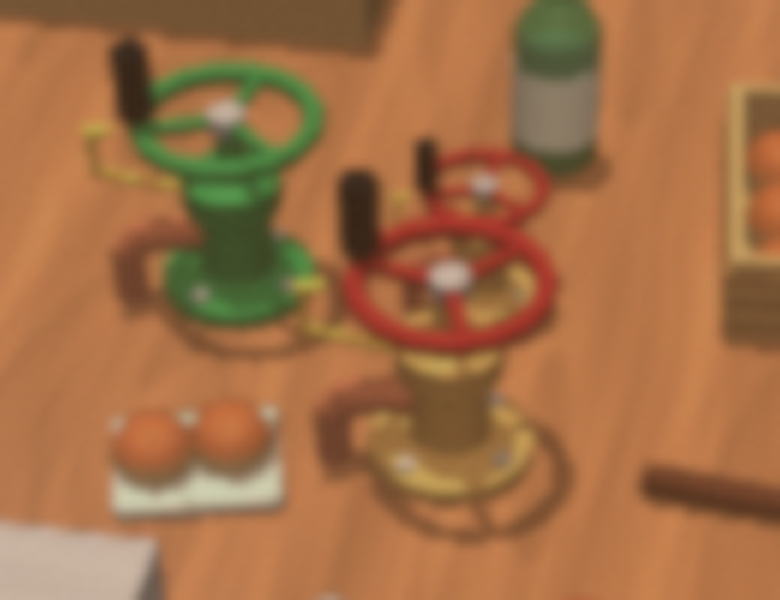

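View pics/c3.png

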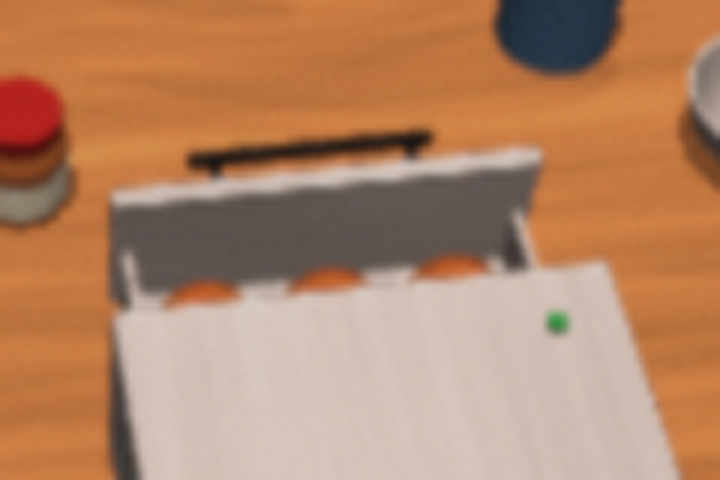

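```bash
cat > m.py <<'E'
from h import *
def tri(c1,p1,c2,p2):
    A=[]
    for c,(u,v) in((c1,p1),(c2,p2)):
        f=210/np.tan(np.radians(c['fovy']/2)); P=c['world_to_cam'][:3]
        x,y=(u-c['cx'])/f,(v-c['cy'])/f; A+= [P[0]-x*P[2],P[1]-y*P[2]]
    A=np.array(A); return np.linalg.lstsq(A[:,:3],-A[:,3],rcond=None)[0]
E
python3 - <<'E'
from m import *
S=viewer.camera('scene');D=viewer.camera('side')
f2=lambda p:np.round(p,4)
print('mark',f2(tri(S,(227.4,237.6),D,(261.2,157.3))))
print('hub',f2(tri(S,(140+409/5,190+146/5),D,(210+449/6,110+276/6))))
print('griptop',f2(tri(S,(140+384/5,190+160/5),D,(210+358/6,110+180/6))))
for n,c,box in(('scene',S,(200,200,245,240)),('side',D,(262,140,306,175))):
    hsv=cv2.cvtColor(c['image'],cv2.COLOR_RGB2HSV);h=hsv[...,0]
    m=(((h<5)|(h>172))&(hsv[...,1]>150)&(hsv[...,2]>70)).astype(np.uint8)
    x0,y0,x1,y1=box; k=np.zeros_like(m);k[y0:y1,x0:x1]=m[y0:y1,x0:x1]
    n_,l,st,_=cv2.connectedComponentsWithStats(k);i=1+np.argmax(st[1:,4]);k=(l==i).astype(np.uint8)
    cnt=max(cv2.findContours(k,cv2.RETR_EXTERNAL,cv2.CHAIN_APPROX_NONE)[0],key=len)[:,0]
    P=np.array([cast(c,u,v,.125)[:2] for u,v in cnt])
    hull=cv2.convexHull(P.astype(np.float32))[:,0]
    (e,r)=cv2.minEnclosingCircle(P.astype(np.float32))
    A=np.c_[2*hull,np.ones(len(hull))];s=np.linalg.lstsq(A,(hull**2).sum(1),rcond=None)[0]
    print(n,st[i],e,r,'fit',s[:2],np.sqrt(s[2]+s[0]**2+s[1]**2))
a,b=cast(S,311.7,206.7,.112),cast(S,351.7,202.5,.112);print('handle',f2(a),f2(b),np.linalg.norm(a-b))
a,b=cast(S,299.7,232.5,.15),cast(S,380.8,224.2,.15);print('front',f2(a),f2(b),np.linalg.norm(a-b))
# side view big crop for warmer
a=cv2.imread('pics/side0.png')[180:310,90:300]; cv2.imwrite('pics/c4.png',cv2.resize(a,None,fx=3.8,fy=3.8,interpolation=cv2.INTER_CUBIC))
E
```

```text
mark [ 0.6626 -0.1911  0.1258]
hub [ 0.5845 -0.2091  0.1284]
griptop [ 0.6367 -0.2182  0.1817]
scene [205 207  34  27 278] (0.5836328268051147, -0.20889505743980408) 0.06121625378727913 fit [ 0.58497176 -0.20929911] 0.05916564512903632
side [268 144  34  24 150] (0.5862722992897034, -0.22014406323432922) 0.06536303460597992 fit [ 0.58589276 -0.21485402] 0.05858074206416176
handle [0.5524 0.1124 0.112 ] [0.549  0.2587 0.112 ] 0.1463846054926084
front [0.6865 0.0509 0.15  ] [0.6822 0.3243 0.15  ] 0.2734615957966411
```

View pics/c4.png

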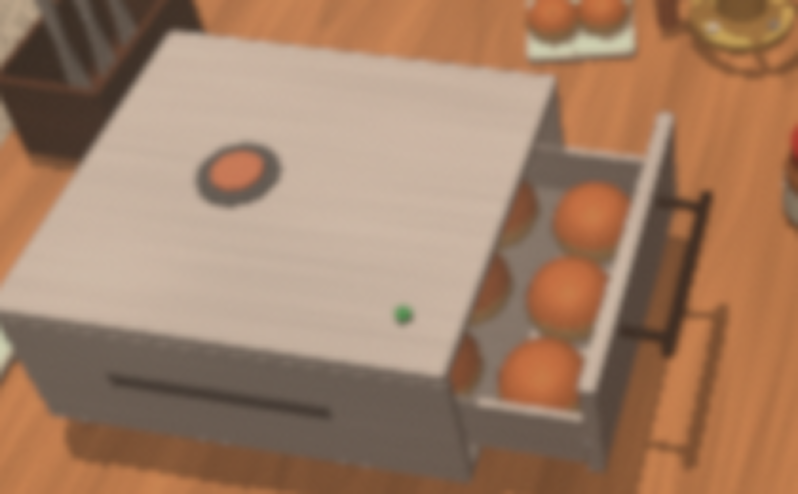

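Run:
```python
from m import *
from scipy.spatial.transform import Rotation as R
S=viewer.camera('scene');D=viewer.camera('side')
f2=lambda p:np.round(p,4)
o=bot.get_obs();print(f2(R.from_euler('xyz',o['tcp_rot'],degrees=True).as_matrix()),o['time'])
for nm,p,z in(('top near-r',(206.6,278.7),.15),('top far-r',(235.5,201),.15),('top far-l',(134.7,188.7),.15),('top near-l',(90,259.7),.15),('handle far',(276,231.3),.112),('handle near',(265.8,272),.112),
  ('mug top',(326,337),.09),('bottle top',(303,102),.165),('jar top',(307,218),.085)): print(nm,f2(cast(D,*p,z)))
for nm,p,z in(('mug top',(374,170),.09),('jar top',(283,199),.085),('bottle',(128,219),.165),('smallgrip',(180,229),.13),('far corners',(314,334),.15),('',(402,322),.15)): print(nm,f2(cast(S,*p,z)))
```

```text
[[-1.000e-04  3.001e-01 -9.539e-01]
 [ 3.000e-04 -9.539e-01 -3.001e-01]
 [-1.000e+00 -3.000e-04  0.000e+00]] 0.35
top near-r [0.6746 0.3263 0.15  ]
top far-r [0.68   0.0531 0.15  ]
top far-l [0.9956 0.0578 0.15  ]
top near-l [0.9843 0.3279 0.15  ]
handle far [0.5481 0.1132 0.112 ]
handle near [0.5459 0.254  0.112 ]
mug top [0.3755 0.3881 0.09  ]
bottle top [ 0.5688 -0.5121  0.165 ]
jar top [0.4725 0.0204 0.085 ]
mug top [0.3782 0.3866 0.09  ]
jar top [0.4826 0.0156 0.085 ]
bottle [ 0.5791 -0.519   0.165 ]
smallgrip [ 0.614  -0.3502  0.13  ]
far corners [1.0308 0.0465 0.15  ]
 [1.0221 0.2972 0.15  ]
```

jog_arm(deltas=[{"x": 16, "y": 36, "twist": 8, "fingers": 0}, {"x": 32, "y": 72, "twist": 16, "fingers": 0}, {"x": 48, "y": 108, "twist": 24, "fingers": 0}, {"x": 64, "y": 144, "twist": 32, "fingers": 0}, {"x": 80, "y": 180, "twist": 40, "fingers": 0}, {"x": 96, "y": 216, "twist": 48, "fingers": 0}, {"x": 112, "y": 252, "twist": 56, "fingers": 0}, {"x": 128, "y": 288, "twist": 64, "fingers": 0}, {"x": 144, "y": 324, "twist": 72, "fingers": 0}, {"x": 160, "y": 360, "twist": 80, "fingers": 0}], grip_force=40)

```text
validation failed for argument at $.de...
```

jog_arm(deltas=[{"x": 16, "y": 36, "twist": 8, "fingers": 0}, {"x": 32, "y": 72, "twist": 16, "fingers": 0}, {"x": 48, "y": 108, "twist": 24, "fingers": 0}, {"x": 64, "y": 144, "twist": 32, "fingers": 0}, {"x": 80, "y": 180, "twist": 40, "fingers": 0}, {"x": 96, "y": 216, "twist": 48, "fingers": 0}, {"x": 112, "y": 252, "twist": 56, "fingers": 0}, {"x": 128, "y": 288, "twist": 64, "fingers": 0}, {"x": 144, "y": 324, "twist": 72, "fingers": 0}, {"x": 150, "y": 350, "twist": 80, "fingers": 0}])

```text
validation failed for argument at $.de...
```

jog_arm(deltas=[{"fingers": 0, "x": 16, "y": 36, "z": 0, "twist": 8}], grip_force=40)

```text
time: 0.45
ee_pos: [0.1802, -0.4903, 0.2466]
tcp_rot: [-75.5, 89.9, 129.9]
wrist_force: [1.1, 1.3, 0.4]
opening: 0.0731
```

jog_arm(deltas=[{"fingers": 0, "x": 16, "y": 36, "z": 0, "twist": 8}, {"fingers": 0, "x": 32, "y": 72, "z": 0, "twist": 16}, {"fingers": 0, "x": 48, "y": 108, "z": 0, "twist": 24}, {"fingers": 0, "x": 64, "y": 144, "z": 0, "twist": 32}, {"fingers": 0, "x": 80, "y": 180, "z": 0, "twist": 40}, {"fingers": 0, "x": 96, "y": 216, "z": 0, "twist": 48}, {"fingers": 0, "x": 112, "y": 252, "z": 0, "twist": 56}, {"fingers": 0, "x": 128, "y": 288, "z": 0, "twist": 64}, {"fingers": 0, "x": 144, "y": 324, "z": 0, "twist": 72}, {"fingers": 0, "x": 160, "y": 360, "z": 0, "twist": 80}])

```text
time: 1.45
ee_pos: [0.3405, -0.1288, 0.2468]
tcp_rot: [-43.5, 89.9, -117.8]
wrist_force: [2.0, -0.1, 0.2]
opening: 0.0002
```

jog_arm(deltas=[{"fingers": 0, "x": 16, "y": 36, "z": 0, "twist": 8}, {"fingers": 0, "x": 32, "y": 72, "z": 0, "twist": 16}, {"fingers": 0, "x": 48, "y": 108, "z": 0, "twist": 24}, {"fingers": 0, "x": 64, "y": 144, "z": 0, "twist": 32}, {"fingers": 0, "x": 80, "y": 180, "z": 0, "twist": 40}, {"fingers": 0, "x": 96, "y": 216, "z": 0, "twist": 48}, {"fingers": 0, "x": 112, "y": 252, "z": 0, "twist": 56}, {"fingers": 0, "x": 128, "y": 288, "z": 0, "twist": 64}, {"fingers": 0, "x": 140, "y": 310, "z": 0, "twist": 72}, {"fingers": 0, "x": 140, "y": 310, "z": 0, "twist": 75}])

```text
time: 2.45
ee_pos: [0.4813, 0.1838, 0.2458]
tcp_rot: [-97.0, 89.9, -95.9]
wrist_force: [-1.1, -0.8, -0.4]
opening: 0.0003
```

Run:
```python
from h import *
from scipy.spatial.transform import Rotation as R
o=bot.get_obs();print(o['ee_pos'],np.round(R.from_euler('xyz',o['tcp_rot'],degrees=True).as_matrix(),3),o['q'])
```

```text
[0.48130069 0.18376925 0.24581731] [[-0.    -0.02   1.   ]
 [-0.001  1.     0.02 ]
 [-1.    -0.001 -0.   ]] [ 2.09213907e+01  1.61897543e-01  4.80958236e+00  9.46706572e+01
 -4.54359175e-02  1.97848717e+01]
```

jog_arm(deltas=[{"fingers": 0, "x": 0, "y": 0, "z": -40, "twist": 0}, {"fingers": 0, "x": 0, "y": 0, "z": -80, "twist": 0}, {"fingers": 0, "x": 0, "y": 1, "z": -115, "twist": 0}, {"fingers": 0, "x": 0, "y": 1, "z": -130, "twist": 0}, {"fingers": 0, "x": 10, "y": 2, "z": -130, "twist": 0}, {"fingers": 0, "x": 25, "y": 2, "z": -130, "twist": 0}, {"fingers": 0, "x": 40, "y": 2, "z": -130, "twist": 0}, {"fingers": 0, "x": 55, "y": 2, "z": -130, "twist": 0}, {"fingers": 0, "x": 65, "y": 2, "z": -130, "twist": 0}])

```text
time: 3.35
ee_pos: [0.5483, 0.1861, 0.118]
tcp_rot: [6.3, 89.9, 7.4]
wrist_force: [-1.2, 0.4, 1.4]
opening: 0.0004
```

Run:
```python
from h import *
snap('side','side1.png');snap('wrist','w1.png')
a=cv2.imread('pics/side1.png')[150:310,90:330]; cv2.imwrite('pics/c5.png',cv2.resize(a,None,fx=3,fy=3,interpolation=cv2.INTER_CUBIC))
```

```text
(no output)
```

View pics/c5.png

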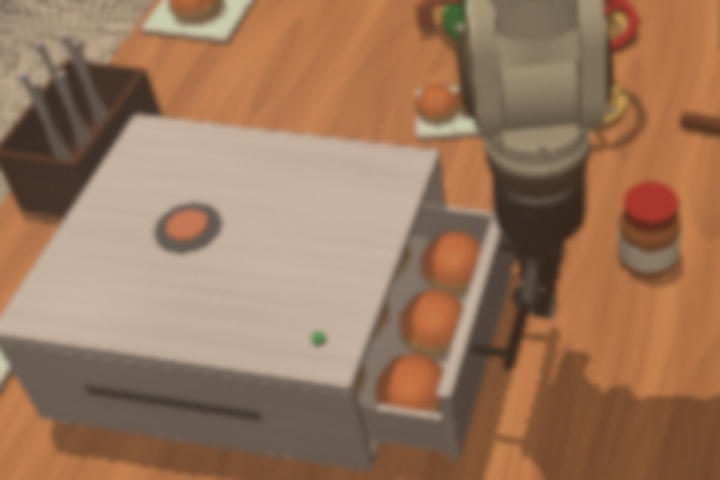

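The fingers are against the handle (about (525,290) in the crop) and the drawer is moving in. I'll keep pushing.

jog_arm(deltas=[{"fingers": 0, "x": 12, "y": 0, "z": 0, "twist": 0}, {"fingers": 0, "x": 24, "y": 0, "z": 0, "twist": 0}, {"fingers": 0, "x": 36, "y": 0, "z": 0, "twist": 0}, {"fingers": 0, "x": 46, "y": 0, "z": 0, "twist": 0}, {"fingers": 0, "x": 52, "y": 0, "z": 0, "twist": 0}, {"fingers": 0, "x": 58, "y": 0, "z": 0, "twist": 0}])

```text
time: 4.05
ee_pos: [0.6064, 0.186, 0.1175]
tcp_rot: [-3.7, 89.9, -2.6]
wrist_force: [-1.6, 2.2, 1.1]
opening: -0.0001
```

jog_arm(deltas=[{"fingers": 0, "x": 3, "y": 0, "z": 0, "twist": 0}, {"fingers": 0, "x": 6, "y": 0, "z": 0, "twist": 0}])

```text
time: 4.25
ee_pos: [0.6124, 0.186, 0.1174]
tcp_rot: [-6.8, 89.9, -5.7]
wrist_force: [-2.8, 0.8, -0.1]
opening: 0.0001
```

jog_arm(deltas=[{"fingers": 0, "x": 3, "y": 0, "z": 0, "twist": 0}, {"fingers": 0, "x": 6, "y": 0, "z": 0, "twist": 0}])

```text
time: 4.45
ee_pos: [0.6185, 0.1861, 0.1175]
tcp_rot: [-3.1, 89.9, -2.0]
wrist_force: [-2.7, 0.8, -0.0]
opening: -0.0
```

jog_arm(deltas=[{"fingers": 0, "x": 3, "y": 0, "z": 0, "twist": 0}, {"fingers": 0, "x": 6, "y": 0, "z": 0, "twist": 0}])

```text
time: 4.65
ee_pos: [0.6247, 0.1862, 0.1175]
tcp_rot: [0.6, 89.9, 1.7]
wrist_force: [-1.7, 1.8, 0.3]
opening: -0.0001
```

jog_arm(deltas=[{"fingers": 0, "x": 2, "y": 0, "z": 0, "twist": 0}, {"fingers": 0, "x": 4, "y": 0, "z": 0, "twist": 0}])

```text
time: 4.85
ee_pos: [0.6273, 0.1862, 0.1174]
tcp_rot: [177.3, 89.9, 178.4]
wrist_force: [-17.2, 1.7, 5.6]
opening: 0.0002
```

Run:
```python
from h import *
snap('side','side2.png')
a=cv2.imread('pics/side2.png')[150:310,90:330]; cv2.imwrite('pics/c6.png',cv2.resize(a,None,fx=3,fy=3,interpolation=cv2.INTER_CUBIC))
```

```text
(no output)
```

View pics/c6.png

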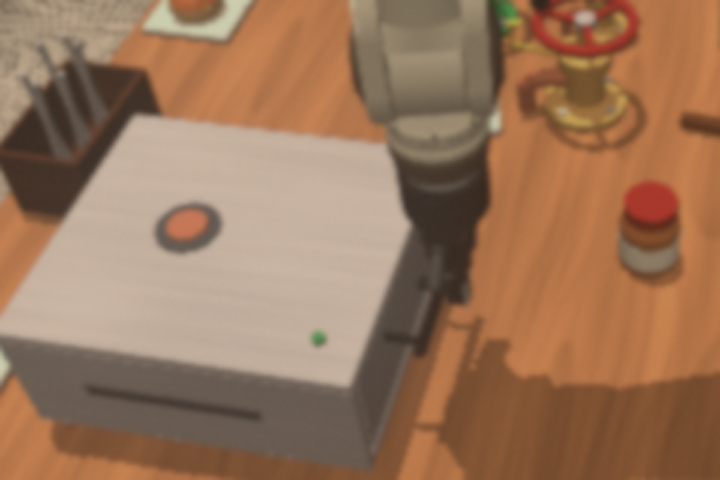

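The side view shows the front panel flush with the box, with 17 N of contact force. I'll press slightly more, back off, and go over to the valve.

jog_arm(deltas=[{"fingers": 0, "x": 2, "y": 0, "z": 0, "twist": 0}, {"fingers": 0, "x": 2, "y": 0, "z": 0, "twist": 0}])

```text
time: 5.1
ee_pos: [0.6272, 0.1862, 0.1174]
tcp_rot: [179.6, 89.6, -179.2]
wrist_force: [-13.6, 0.9, 4.5]
opening: 0.0002
```

jog_arm(deltas=[{"fingers": 0, "x": -15, "y": 0, "z": 0, "twist": 0}, {"fingers": 0, "x": -45, "y": 0, "z": 0, "twist": 0}, {"fingers": 0, "x": -50, "y": 0, "z": 40, "twist": 0}, {"fingers": 0, "x": -50, "y": 0, "z": 85, "twist": 0}, {"fingers": 0, "x": -50, "y": 0, "z": 130, "twist": 0}, {"fingers": 0.6, "x": -50, "y": -40, "z": 150, "twist": 0}, {"fingers": 0.6, "x": -50, "y": -88, "z": 150, "twist": 0}, {"fingers": 0.6, "x": -50, "y": -136, "z": 150, "twist": 0}, {"fingers": 0.6, "x": -50, "y": -184, "z": 150, "twist": 0}, {"fingers": 0.6, "x": -50, "y": -232, "z": 150, "twist": 0}])

```text
time: 6.1
ee_pos: [0.5773, -0.0481, 0.2679]
tcp_rot: [-170.5, 89.7, -169.3]
wrist_force: [0.6, -0.6, 0.5]
opening: 0.0518
```

jog_arm(deltas=[{"fingers": 0.6, "x": 0, "y": -45, "z": 0, "twist": 0}, {"fingers": 0.6, "x": 0, "y": -90, "z": 0, "twist": 0}, {"fingers": 0.6, "x": 0, "y": -135, "z": 0, "twist": 0}, {"fingers": 0.6, "x": 0, "y": -160, "z": 0, "twist": 0}, {"fingers": 0.6, "x": 0, "y": -165, "z": 0, "twist": 0}, {"fingers": 0.6, "x": 0, "y": -165, "z": 0, "twist": 0}])

```text
time: 6.7
ee_pos: [0.5773, -0.2139, 0.2678]
tcp_rot: [-167.5, 89.7, -166.5]
wrist_force: [0.1, -0.0, 0.3]
opening: 0.0511
```

Run:
```python
from h import *
o=bot.get_obs();print(o['time'],o['ee_pos'],o['tcp_rot'],o['opening'])
snap('wrist','w3.png');snap('scene','scene3.png')
```

```text
6.7 [ 0.5772893  -0.21390956  0.26779919] [-167.52203738   89.69839995 -166.45561256] 0.05114219341887718
```

View pics/w3.png

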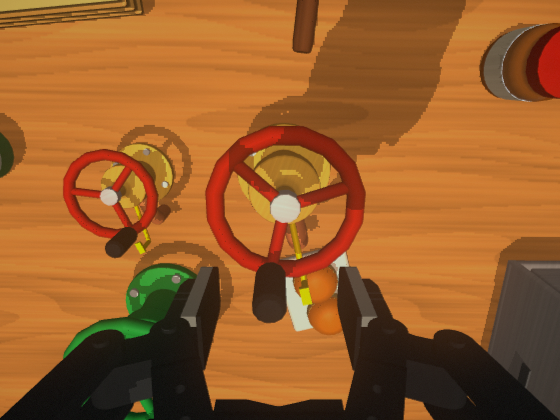

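View pics/scene3.png

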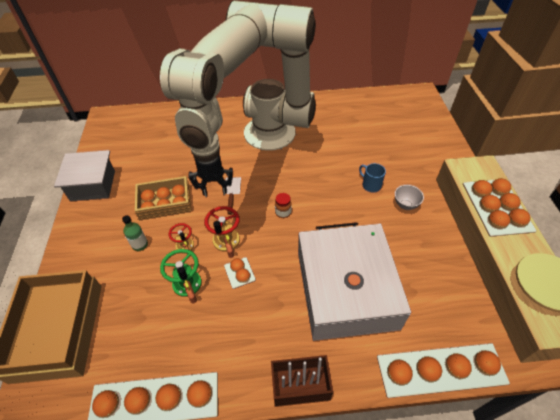

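The wrist view shows the big red wheel with its hub at (285,208), the yellow mark at (305,297), and the grip from base (271,270) to top (269,308). Next I'll refine the axis, mark and grip positions.

```bash
cat >> m.py <<'E'
from scipy.spatial.transform import Rotation as R
def wristW(c,o):
    T=np.eye(4);T[:3,:3]=R.from_euler('xyz',o['tcp_rot'],degrees=True).as_matrix();T[:3,3]=o['ee_pos']
    return np.linalg.inv(T@np.array(c['tool_from_camera']))
def wmeas(c,o,box):
    c['world_to_cam']=wristW(c,o)
    hsv=cv2.cvtColor(c['image'],cv2.COLOR_RGB2HSV);h=hsv[...,0]
    m=(((h<4)|(h>172))&(hsv[...,1]>190)&(hsv[...,2]>60)).astype(np.uint8)
    x0,y0,x1,y1=box;k=np.zeros_like(m);k[y0:y1,x0:x1]=m[y0:y1,x0:x1]
    n_,l,st,_=cv2.connectedComponentsWithStats(k);i=1+np.argmax(st[1:,4])
    cnt=max(cv2.findContours((l==i).astype(np.uint8),cv2.RETR_EXTERNAL,cv2.CHAIN_APPROX_NONE)[0],key=len)
    hull=np.array([cast(c,u,v,.125)[:2] for u,v in cv2.convexHull(cnt)[:,0]])
    # arc-length resample of hull contour points in ground coordinates
    P=np.array([cast(c,u,v,.125)[:2] for u,v in cnt[:,0]])
    for it in range(15):
        A=np.c_[2*P,np.ones(len(P))];s=np.linalg.lstsq(A,(P**2).sum(1),rcond=None)[0];r=np.sqrt(s[2]+s[0]**2+s[1]**2)
        d=np.linalg.norm(P-s[:2],axis=1)-r; 
        if it>2: P=P[(abs(d)<.003)]
    y=((h>24)&(h<33)&(hsv[...,1]>200)&(hsv[...,2]>180)).astype(np.uint8)
    return s[:2],r,st[i],y,len(P)
E
python3 - <<'E'
from m import *
o=bot.get_obs();c=viewer.camera('wrist')
s,r,st,y,n=wmeas(c,o,(190,110,380,300))
print('axis',s,r,st,n)
n_,l,stt,ce=cv2.connectedComponentsWithStats(y)
for i in range(1,n_):
    if stt[i,4]>15: print(stt[i],ce[i],cast(c,*ce[i],.125))
print('hub',cast(c,285,208,.132))
print('mark',cast(c,305,297,.127),'griptop',cast(c,269,311,.185))
a=c['image'][230:350,220:360][...,::-1];cv2.imwrite('pics/c7.png',cv2.resize(a,None,fx=5,fy=5,interpolation=cv2.INTER_CUBIC))
E
```

```text
axis [ 0.62332318 -0.19112587] 0.01720984319028791 [288 249  48  27 223] 78
[133 206   4   9  18] [134.61111111 209.66666667] [ 0.59001276 -0.32443269  0.125     ]
[141 229   6  11  22] [143.54545455 234.09090909] [ 0.61045343 -0.31950568  0.125     ]
[133 242  10  11  56] [137.64285714 247.125     ] [ 0.62194839 -0.32534615  0.125     ]
[294 253   5   5  19] [296.21052632 255.05263158] [ 0.62615218 -0.19787063  0.125     ]
[297 288  13  17 146] [303.17123288 295.74657534] [ 0.6639645  -0.19059173  0.125     ]
hub [ 0.58361033 -0.20821972  0.132     ]
mark [ 0.66385827 -0.18919083  0.127     ] griptop [ 0.63772548 -0.21819468  0.185     ]
```

View pics/c7.png

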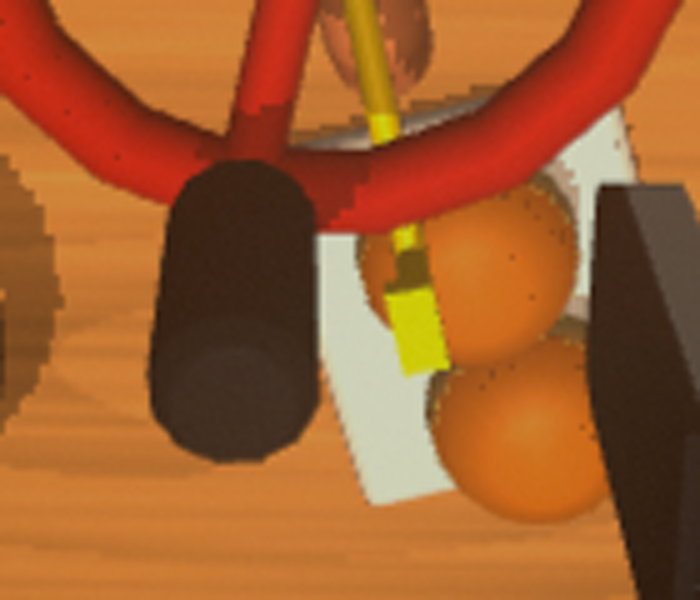

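```bash
sed -i 's/((h<4)|(h>172))&(hsv\[...,1\]>190)/((h<5)|(h>170))\&(hsv[...,1]>160)/' m.py
python3 - <<'E'
from m import *
o=bot.get_obs();c=viewer.camera('wrist')
hsv=cv2.cvtColor(c['image'],cv2.COLOR_RGB2HSV);print(hsv[200,215],hsv[135,285],hsv[250,350])
s,r,st,y,n=wmeas(c,o,(190,110,380,300))
print('axis',s,r,st,n)
for nm,p,z in(('hub',(285,208),.132),('mark',(303.2,295.7),.128),('griptop',(267,310),.185)): 
    w=cast(c,*p,z)[:2]; d=w-s; print(nm,w,np.linalg.norm(d),np.degrees(np.arctan2(d[1],d[0])))
E
```

```text
[  4 228 181] [  5 218 137] [ 14 185 209]
axis [ 0.58610195 -0.2239729 ] 0.04560666647299307 [ 205  151   56  119 1437] 99
hub [ 0.58369255 -0.20786548] 0.016286629328371386 98.50743577090469
mark [ 0.66209192 -0.19042617] 0.08306538577875464 23.819662173803433
griptop [ 0.63709086 -0.21914254] 0.05121719629145663 5.411681650740442
```

```bash
sed -i 's/((h<5)|(h>170))&(hsv\[...,1\]>160)/((h<7)|(h>170))\&(hsv[...,1]>190)/' m.py
python3 - <<'E'
from m import *
o=bot.get_obs();c=viewer.camera('wrist')
s,r,st,y,n=wmeas(c,o,(190,110,380,300))
print('axis',s,r,st,n,o['time'])
for nm,p,z in(('hub',(285,208),.132),('mark',(303.2,295.7),.128),('griptop',(267,310),.185)): 
    w=cast(c,*p,z)[:2]; d=w-s; print(nm,w,np.linalg.norm(d),np.degrees(np.arctan2(d[1],d[0])))
E
```

```text
axis [ 0.58449252 -0.21006192] 0.060660772807182996 [ 203  126  159  151 8229] 424 6.9
hub [ 0.58372203 -0.20775444] 0.0024327150831924935 108.46476548867356
mark [ 0.66213063 -0.19028916] 0.0801163985000953 14.288256635440035
griptop [ 0.63713842 -0.21901562] 0.05340186139016755 -9.652174484415198
```

Axis is about (0.5845,-0.209), the mark is at about 13.5° and the grip at about -10°, which is about 0.935 turns open. Now I'll grasp.

jog_arm(deltas=[{"fingers": 0.6, "x": 30, "y": -3, "z": 0, "twist": 0}, {"fingers": 0.6, "x": 60, "y": -5, "z": 0, "twist": 0}, {"fingers": 0.6, "x": 60, "y": -5, "z": -25, "twist": 0}, {"fingers": 0.6, "x": 60, "y": -5, "z": -55, "twist": 0}, {"fingers": 0.6, "x": 60, "y": -5, "z": -85, "twist": 0}, {"fingers": 0.6, "x": 60, "y": -5, "z": -107, "twist": 0}, {"fingers": 0.6, "x": 60, "y": -5, "z": -107, "twist": 0}])

```text
time: 7.65
ee_pos: [0.6364, -0.2154, 0.1576]
tcp_rot: [175.0, 89.4, 176.3]
wrist_force: [0.2, -0.0, 0.3]
opening: 0.0515
```

Run:
```python
from h import *
snap('wrist','w4.png');c=snap('side','side4.png')
a=cv2.imread('pics/side4.png')[90:220,200:360]; cv2.imwrite('pics/c8.png',cv2.resize(a,None,fx=4,fy=4,interpolation=cv2.INTER_CUBIC))
```

```text
(no output)
```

View pics/w4.png

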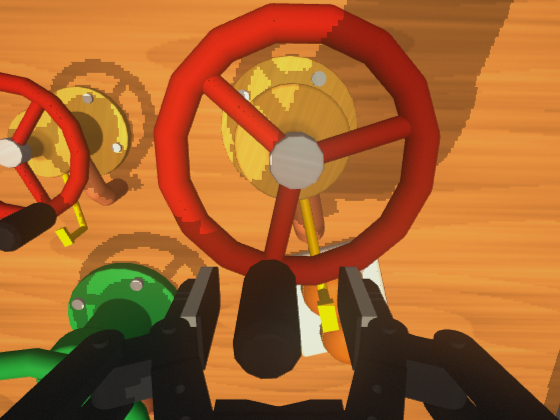

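View pics/c8.png

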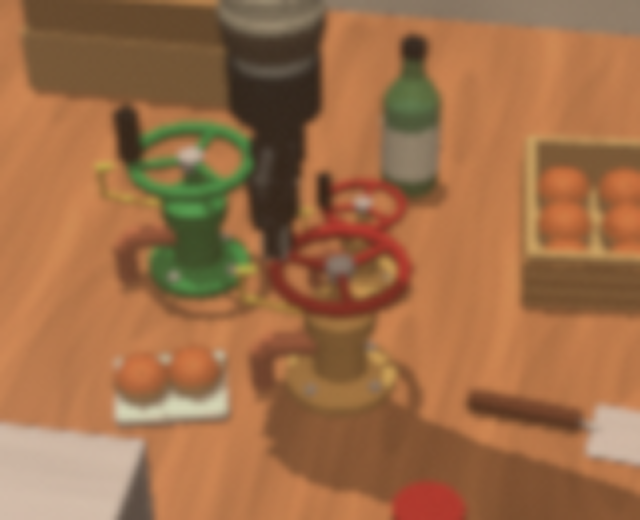

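The grip stands between the pads, slightly to the left of centre. I'll shift 3 mm in -y and close.

jog_arm(deltas=[{"fingers": 0.6, "x": 1, "y": -3, "z": 1, "twist": 0}, {"fingers": 0.2, "x": 1, "y": -3, "z": 1, "twist": 0}, {"fingers": 0, "x": 1, "y": -3, "z": 1, "twist": 0}, {"fingers": 0, "x": 1, "y": -3, "z": 1, "twist": 0}, {"fingers": 0, "x": 1, "y": -3, "z": 1, "twist": 0}, {"fingers": 0, "x": 1, "y": -3, "z": 1, "twist": 0}], grip_force=60)

```text
time: 8.35
ee_pos: [0.6391, -0.2193, 0.1644]
tcp_rot: [-144.1, 89.8, -142.8]
wrist_force: [-0.2, -0.3, 6.3]
opening: 0.0223
```

Run:
```python
from h import *
o=bot.get_obs();print(o['ee_pos'],o['wrist_force'],o['opening'],o['q'])
snap('wrist','w5.png')
```

```text
[ 0.63906883 -0.21932866  0.16443452] [-0.16057793 -0.27683959  6.32372986] 0.02228907667863451 [-18.8844927   21.94701907  20.95116382  89.10186195  -0.14558779
 -20.18419714]
```

View pics/w5.png

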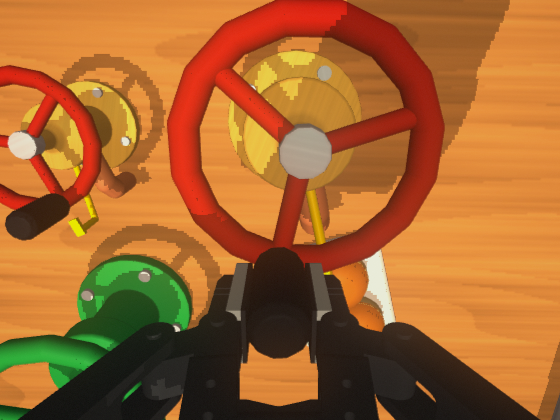

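Grasp is good: opening is 22 mm, and the TCP lies 55.6 mm from the estimated axis at -10.7°. I'll compute the circle waypoints.

```bash
cat > arc.py <<'E'
import sys;from h import *
a0,a1,n=map(float,sys.argv[1:4]);C=np.array([.5845,-.209]);r=.055
p=bot.get_obs()['ee_pos'][:2]
d=p-C;print('now r',np.linalg.norm(d),'ang',np.degrees(np.arctan2(d[1],d[0])))
print('; '.join('%.0f %.0f'%tuple(1000*(C+r*np.array([np.cos(t),np.sin(t)])-p)) for t in np.radians(np.linspace(a0,a1,int(n)))))
E
python3 arc.py -18 -90 10
```

```text
now r 0.05555158711667823 ang -10.734948148144024
-2 -7; -5 -14; -9 -20; -14 -26; -19 -32; -25 -36; -32 -40; -39 -43; -47 -44; -55 -45
```

jog_arm(deltas=[{"fingers": 0, "x": -2, "y": -7, "z": 0, "twist": 0}, {"fingers": 0, "x": -5, "y": -14, "z": 0, "twist": 0}, {"fingers": 0, "x": -9, "y": -20, "z": 0, "twist": 0}, {"fingers": 0, "x": -14, "y": -26, "z": 0, "twist": 0}, {"fingers": 0, "x": -19, "y": -32, "z": 0, "twist": 0}, {"fingers": 0, "x": -25, "y": -36, "z": 0, "twist": 0}, {"fingers": 0, "x": -32, "y": -40, "z": 0, "twist": 0}, {"fingers": 0, "x": -39, "y": -43, "z": 0, "twist": 0}, {"fingers": 0, "x": -47, "y": -44, "z": 0, "twist": 0}, {"fingers": 0, "x": -55, "y": -45, "z": 0, "twist": 0}])

```text
time: 9.4
ee_pos: [0.5834, -0.2641, 0.1645]
tcp_rot: [-150.8, 89.9, -149.5]
wrist_force: [3.6, 7.0, 1.7]
opening: 0.0225
```

```bash
python3 arc.py -100 -180 10
python3 - <<'E'
from h import *
o=bot.get_obs();print(o['ee_pos'],o['wrist_force'],o['opening'])
snap('wrist','w6.png')
E
```

```text
now r 0.05510330156605252 ang -91.09837205394088
-8 1; -17 3; -25 6; -32 11; -38 17; -44 23; -48 30; -51 38; -53 47; -54 55
[ 0.58344372 -0.26409318  0.1644948 ] [3.59350243 7.04986588 1.67608489] 0.02247178745507877
```

View pics/w6.png

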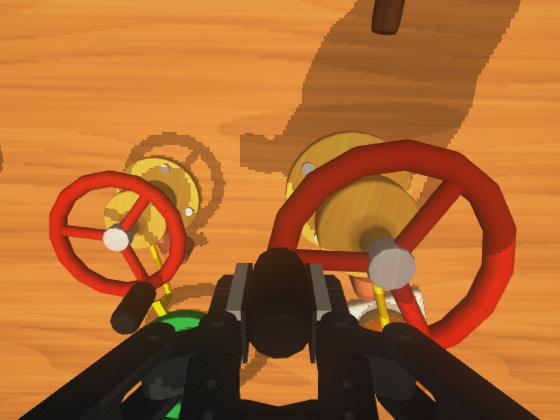

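jog_arm(deltas=[{"fingers": 0, "x": -8, "y": 1, "z": 0, "twist": 0}, {"fingers": 0, "x": -17, "y": 3, "z": 0, "twist": 0}, {"fingers": 0, "x": -25, "y": 6, "z": 0, "twist": 0}, {"fingers": 0, "x": -32, "y": 11, "z": 0, "twist": 0}, {"fingers": 0, "x": -38, "y": 17, "z": 0, "twist": 0}, {"fingers": 0, "x": -44, "y": 23, "z": 0, "twist": 0}, {"fingers": 0, "x": -48, "y": 30, "z": 0, "twist": 0}, {"fingers": 0, "x": -51, "y": 38, "z": 0, "twist": 0}, {"fingers": 0, "x": -53, "y": 47, "z": 0, "twist": 0}, {"fingers": 0, "x": -54, "y": 55, "z": 0, "twist": 0}])

```text
time: 10.45
ee_pos: [0.5298, -0.209, 0.1645]
tcp_rot: [-55.0, 89.9, -53.7]
wrist_force: [18.5, -2.2, -6.5]
opening: 0.0224
```

```bash
python3 arc.py -190 -270 10
```

```text
now r 0.05468685196480014 ang 179.9494411739538
1 10; 3 18; 6 26; 11 33; 16 39; 23 45; 30 49; 38 52; 46 54; 55 55
```

jog_arm(deltas=[{"fingers": 0, "x": 2, "y": 10, "z": 0, "twist": 0}, {"fingers": 0, "x": 4, "y": 18, "z": 0, "twist": 0}, {"fingers": 0, "x": 7, "y": 26, "z": 0, "twist": 0}, {"fingers": 0, "x": 12, "y": 33, "z": 0, "twist": 0}, {"fingers": 0, "x": 17, "y": 39, "z": 0, "twist": 0}, {"fingers": 0, "x": 24, "y": 45, "z": 0, "twist": 0}, {"fingers": 0, "x": 31, "y": 49, "z": 0, "twist": 0}, {"fingers": 0, "x": 39, "y": 52, "z": 0, "twist": 0}, {"fingers": 0, "x": 47, "y": 54, "z": 0, "twist": 0}, {"fingers": 0, "x": 56, "y": 54, "z": 0, "twist": 0}])

```text
time: 11.45
ee_pos: [0.5865, -0.1541, 0.1645]
tcp_rot: [-23.9, 89.9, -22.5]
wrist_force: [-2.7, 3.6, 1.6]
opening: 0.0227
```

```bash
python3 arc.py -280 -330 6
```

```text
now r 0.054948736048251706 ang 87.948855921117
8 -1; 17 -3; 26 -7; 33 -13; 40 -20; 46 -27
```

jog_arm(deltas=[{"fingers": 0, "x": 8, "y": -1, "z": 0, "twist": 0}, {"fingers": 0, "x": 17, "y": -3, "z": 0, "twist": 0}, {"fingers": 0, "x": 26, "y": -7, "z": 0, "twist": 0}, {"fingers": 0, "x": 33, "y": -13, "z": 0, "twist": 0}, {"fingers": 0, "x": 40, "y": -20, "z": 0, "twist": 0}, {"fingers": 0, "x": 46, "y": -27, "z": 0, "twist": 0}])

```text
time: 12.05
ee_pos: [0.633, -0.1818, 0.1645]
tcp_rot: [-38.4, 89.9, -37.0]
wrist_force: [-6.3, -0.6, 3.5]
opening: 0.0224
```

```bash
python3 arc.py 28 18 5
```

```text
now r 0.05557317182881885 ang 29.281671452102977
0 -1; 1 -4; 2 -6; 3 -8; 4 -10
```

jog_arm(deltas=[{"fingers": 0, "x": 1, "y": -4, "z": 0, "twist": 0}, {"fingers": 0, "x": 3, "y": -8, "z": 0, "twist": 0}, {"fingers": 0, "x": 4, "y": -10, "z": 0, "twist": 0}])

```text
time: 12.35
ee_pos: [0.6374, -0.1923, 0.1645]
tcp_rot: [-21.5, 89.9, -20.1]
wrist_force: [2.2, 2.0, 1.6]
opening: 0.0227
```

jog_arm(deltas=[{"fingers": 0, "x": 0, "y": -1, "z": 0, "twist": 0}, {"fingers": 0, "x": 0, "y": -2, "z": 0, "twist": 0}])

```text
time: 12.55
ee_pos: [0.6379, -0.1943, 0.1646]
tcp_rot: [-8.0, 89.8, -6.6]
wrist_force: [7.2, 4.4, 0.1]
opening: 0.0227
```

jog_arm(deltas=[{"fingers": 0, "x": 0, "y": -1, "z": 0, "twist": 0}, {"fingers": 0, "x": 0, "y": -2, "z": 0, "twist": 0}])

```text
time: 12.75
ee_pos: [0.6384, -0.1961, 0.1646]
tcp_rot: [-1.8, 89.8, -0.5]
wrist_force: [6.2, 2.6, -1.4]
opening: 0.0225
```

jog_arm(deltas=[{"fingers": 0, "x": 0, "y": -1, "z": 0, "twist": 0}, {"fingers": 0, "x": 0, "y": -1, "z": 0, "twist": 0}])

```text
time: 12.95
ee_pos: [0.6385, -0.1962, 0.1645]
tcp_rot: [18.2, 89.7, 19.7]
wrist_force: [3.0, 5.8, 0.7]
opening: 0.0224
```

jog_arm(deltas=[{"fingers": 0, "x": 0, "y": -1, "z": 0, "twist": 0}, {"fingers": 0, "x": 0, "y": -1, "z": 0, "twist": 0}])

```text
time: 13.15
ee_pos: [0.6385, -0.1962, 0.1645]
tcp_rot: [33.8, 89.7, 35.3]
wrist_force: [3.6, 7.0, 1.4]
opening: 0.0222
```

jog_arm(deltas=[{"fingers": 0, "x": 0, "y": -1, "z": 0, "twist": 0}, {"fingers": 0, "x": 0, "y": -1, "z": 0, "twist": 0}])

```text
time: 13.35
ee_pos: [0.6385, -0.1962, 0.1645]
tcp_rot: [44.6, 89.6, 46.1]
wrist_force: [2.3, 8.6, 1.2]
opening: 0.0226
```

jog_arm(deltas=[{"fingers": 0, "x": 0, "y": -2, "z": 0, "twist": 0}, {"fingers": 0, "x": 0, "y": -4, "z": 0, "twist": 0}, {"fingers": 0, "x": 0, "y": -4, "z": 0, "twist": 0}])

```text
time: 13.65
ee_pos: [0.6385, -0.1965, 0.1645]
tcp_rot: [67.8, 89.3, 69.5]
wrist_force: [2.6, 21.1, 2.7]
opening: 0.0223
```

Run:
```python
from m import *
o=bot.get_obs();print(o['ee_pos'],o['wrist_force'])
S=snap('scene','s7.png');snap('wrist','w7.png')
a=cv2.imread('pics/s7.png')[190:270,180:280]; cv2.imwrite('pics/c9.png',cv2.resize(a,None,fx=6,fy=6,interpolation=cv2.INTER_CUBIC))
```

```text
[ 0.63847357 -0.19649203  0.16447717] [ 2.57760803 21.05135565  2.71655461]
```

View pics/w7.png

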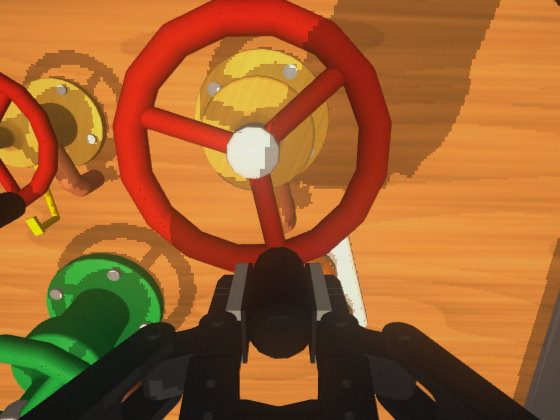

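View pics/c9.png

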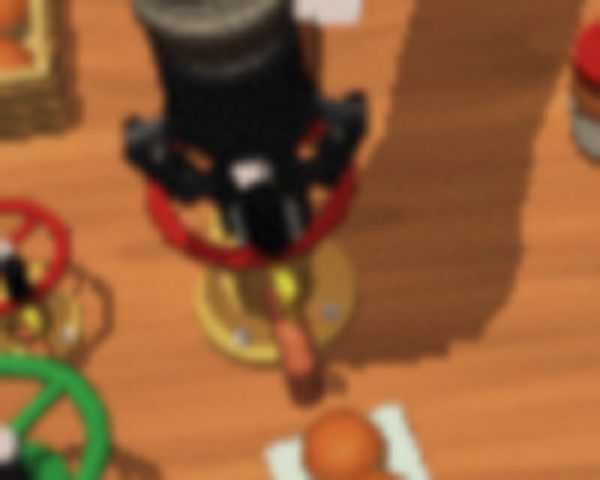

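The wheel is closed hard against its stop: 21 N with no motion, TCP (0.6385,-0.1962), at the mark's bearing. Now I'll open it two turns.

```bash
sed -i 's/C=np.array(\[.5845,-.209\])/C=np.array([.5848,-.2091])/' arc.py; python3 arc.py 31.5 193.5 10
```

```text
now r 0.05512994861888591 ang 13.242198970397506
-7 16; -18 29; -33 38; -49 42; -67 41; -82 34; -95 23; -104 8; -108 -8; -107 -25
```

jog_arm(deltas=[{"fingers": 0, "x": -7, "y": 16, "z": 0, "twist": 0}, {"fingers": 0, "x": -18, "y": 29, "z": 0, "twist": 0}, {"fingers": 0, "x": -33, "y": 38, "z": 0, "twist": 0}, {"fingers": 0, "x": -49, "y": 42, "z": 0, "twist": 0}, {"fingers": 0, "x": -67, "y": 41, "z": 0, "twist": 0}, {"fingers": 0, "x": -82, "y": 34, "z": 0, "twist": 0}, {"fingers": 0, "x": -95, "y": 23, "z": 0, "twist": 0}, {"fingers": 0, "x": -104, "y": 8, "z": 0, "twist": 0}, {"fingers": 0, "x": -108, "y": -8, "z": 0, "twist": 0}, {"fingers": 0, "x": -107, "y": -25, "z": 0, "twist": 0}])

```text
time: 14.75
ee_pos: [0.5315, -0.2224, 0.1645]
tcp_rot: [62.7, 89.3, 64.4]
wrist_force: [17.1, 7.1, -5.5]
opening: 0.0227
```

```bash
python3 arc.py 211.5 373.5 10
```

```text
now r 0.054978360974888375 ang -166.01914697572016
6 -15; 18 -29; 32 -38; 49 -42; 66 -40; 82 -34; 95 -22; 104 -8; 108 9; 107 26
```

jog_arm(deltas=[{"fingers": 0, "x": 7, "y": -15, "z": 0, "twist": 0}, {"fingers": 0, "x": 18, "y": -28, "z": 0, "twist": 0}, {"fingers": 0, "x": 32, "y": -37, "z": 0, "twist": 0}, {"fingers": 0, "x": 49, "y": -41, "z": 0, "twist": 0}, {"fingers": 0, "x": 66, "y": -40, "z": 0, "twist": 0}, {"fingers": 0, "x": 82, "y": -34, "z": 0, "twist": 0}, {"fingers": 0, "x": 95, "y": -22, "z": 0, "twist": 0}, {"fingers": 0, "x": 104, "y": -8, "z": 0, "twist": 0}, {"fingers": 0, "x": 108, "y": 9, "z": 0, "twist": 0}, {"fingers": 0, "x": 107, "y": 26, "z": 0, "twist": 0}])

```text
time: 15.75
ee_pos: [0.6387, -0.1962, 0.1645]
tcp_rot: [60.6, 89.3, 62.3]
wrist_force: [-7.8, -5.2, 4.8]
opening: 0.0227
```

```bash
python3 arc.py 31.5 193.5 10
python3 - <<'E'
from h import *
snap('wrist','w8.png')
E
```

```text
now r 0.05541776283937922 ang 13.445542954905589
-7 16; -18 29; -33 38; -50 42; -67 41; -83 34; -96 23; -105 8; -109 -9; -107 -26
```

View pics/w8.png

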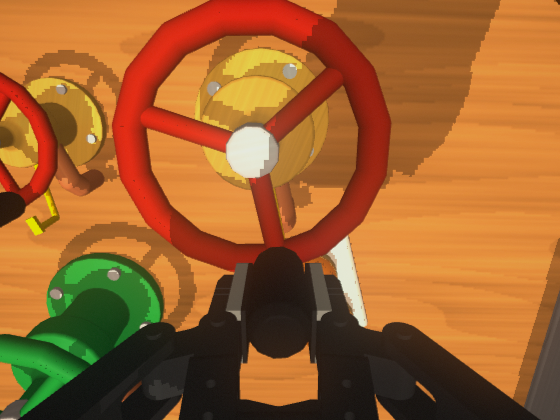

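One full turn is done and the view matches the stop picture. Now the second turn.

jog_arm(deltas=[{"fingers": 0, "x": -7, "y": 16, "z": 0, "twist": 0}, {"fingers": 0, "x": -18, "y": 29, "z": 0, "twist": 0}, {"fingers": 0, "x": -33, "y": 38, "z": 0, "twist": 0}, {"fingers": 0, "x": -49, "y": 42, "z": 0, "twist": 0}, {"fingers": 0, "x": -66, "y": 41, "z": 0, "twist": 0}, {"fingers": 0, "x": -82, "y": 34, "z": 0, "twist": 0}, {"fingers": 0, "x": -95, "y": 23, "z": 0, "twist": 0}, {"fingers": 0, "x": -104, "y": 8, "z": 0, "twist": 0}, {"fingers": 0, "x": -108, "y": -9, "z": 0, "twist": 0}, {"fingers": 0, "x": -106, "y": -26, "z": 0, "twist": 0}])

```text
time: 16.8
ee_pos: [0.5309, -0.2192, 0.1645]
tcp_rot: [73.5, 89.2, 75.3]
wrist_force: [3.3, 3.4, -0.0]
opening: 0.0227
```

```bash
python3 arc.py 211.5 373.5 10
```

```text
now r 0.05482021358945461 ang -169.37873683439187
7 -19; 18 -32; 33 -41; 50 -45; 67 -43; 83 -37; 96 -26; 105 -11; 109 6; 107 23
```

jog_arm(deltas=[{"fingers": 0, "x": 7, "y": -18, "z": 0, "twist": 0}, {"fingers": 0, "x": 18, "y": -31, "z": 0, "twist": 0}, {"fingers": 0, "x": 33, "y": -40, "z": 0, "twist": 0}, {"fingers": 0, "x": 50, "y": -44, "z": 0, "twist": 0}, {"fingers": 0, "x": 67, "y": -43, "z": 0, "twist": 0}, {"fingers": 0, "x": 83, "y": -37, "z": 0, "twist": 0}, {"fingers": 0, "x": 96, "y": -26, "z": 0, "twist": 0}, {"fingers": 0, "x": 105, "y": -11, "z": 0, "twist": 0}, {"fingers": 0, "x": 109, "y": 6, "z": 0, "twist": 0}, {"fingers": 0, "x": 108, "y": 23, "z": 0, "twist": 0}])

```text
time: 17.8
ee_pos: [0.6386, -0.1957, 0.1644]
tcp_rot: [78.8, 89.3, 80.5]
wrist_force: [-13.6, -7.2, 6.7]
opening: 0.0225
```

jog_arm(deltas=[{"fingers": 0, "x": 0, "y": 0, "z": 0, "twist": 0}, {"fingers": 0, "x": 0, "y": 0, "z": 0, "twist": 0}, {"fingers": 0, "x": 0, "y": 0, "z": 0, "twist": 0}])

```text
time: 18.1
ee_pos: [0.6383, -0.1952, 0.1645]
tcp_rot: [81.4, 89.3, 83.2]
wrist_force: [-4.8, -0.0, 3.0]
opening: 0.0225
```

```bash
python3 arc.py 13.5 13.5 1
python3 - <<'E'
from h import *
o=bot.get_obs();print(o['ee_pos'],o['wrist_force'],o['qd'].round(2),o['opening'])
snap('wrist','w9.png')
a=cv2.imread('pics/w7.png').astype(int);b=cv2.imread('pics/w9.png').astype(int);print('diff',abs(a-b)[:260].mean())
ga,gb=[cv2.cvtColor(x.astype(np.uint8),cv2.COLOR_BGR2GRAY)[:230].astype(np.float32) for x in(a,b)]
print(cv2.phaseCorrelate(ga,gb))
def hub(im):
    h=cv2.cvtColor(im.astype(np.uint8),cv2.COLOR_BGR2HSV); m=((h[...,1]<60)&(h[...,2]>150)).astype(np.uint8);m[:120]=0;m[190:]=0;m[:,:215]=0;m[:,290:]=0
    M=cv2.moments(m,True);return M['m10']/M['m00'],M['m01']/M['m00']
print(hub(a),hub(b))
E
```

```text
now r 0.055292678261490265 ang 14.603978698244763
-0 -1
[ 0.63830626 -0.19515869  0.16448388] [-4.78492840e+00 -3.01025895e-03  2.99568168e+00] [-0.42  0.27  0.31 -0.15 -0.08 -0.11] 0.022457842805189792
diff 5.416643772893773
((-2.148633875521625, 0.4204451519575656), 0.952263697595508)
(252.0789220404235, 151.9374398460058) (249.15726000964784, 152.38687891944042)
```

View pics/w9.png

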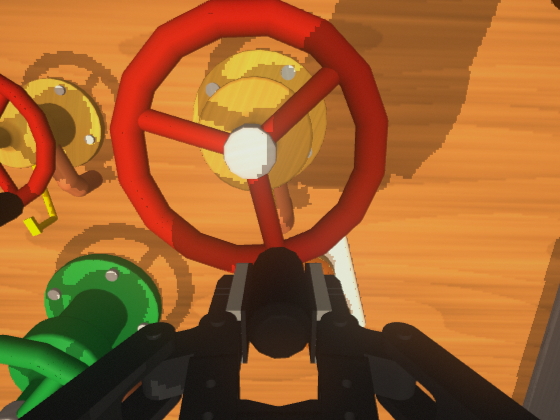

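About 1 mm (1°) too far, so I'll trim -1 mm in y.

jog_arm(deltas=[{"fingers": 0, "x": 0, "y": -1, "z": 0, "twist": 0}, {"fingers": 0, "x": 0, "y": -1, "z": 0, "twist": 0}, {"fingers": 0, "x": 0, "y": -1, "z": 0, "twist": 0}, {"fingers": 0, "x": 0, "y": -1, "z": 0, "twist": 0}, {"fingers": 0, "x": 0, "y": -1, "z": 0, "twist": 0}])

```text
time: 18.65
ee_pos: [0.6386, -0.1965, 0.1645]
tcp_rot: [78.0, 89.3, 79.7]
wrist_force: [-0.1, 0.7, 2.3]
opening: 0.0222
```

Run:
```python
from h import *
o=bot.get_obs();print(o['ee_pos'],o['wrist_force'],o['qd'].round(2),o['opening'])
snap('wrist','w10.png');snap('scene','s10.png')
def hub(f):
    h=cv2.cvtColor(cv2.imread(f),cv2.COLOR_BGR2HSV); m=((h[...,1]<60)&(h[...,2]>150)).astype(np.uint8);m[:120]=0;m[190:]=0;m[:,:215]=0;m[:,290:]=0
    M=cv2.moments(m,True);return M['m10']/M['m00'],M['m01']/M['m00']
print(hub('pics/w7.png'),hub('pics/w10.png'))
g=[cv2.imread(f,0)[:230].astype(np.float32) for f in('pics/w7.png','pics/w10.png')];print(cv2.phaseCorrelate(*g))
print(bot.get_obs()['ee_pos'])
```

```text
[ 0.63862581 -0.19653023  0.16453254] [-0.07921792  0.69965211  2.28146386] [-0.06 -0.   -0.01 -0.02 -0.06  0.06] 0.02219403895387978
(252.0789220404235, 151.9374398460058) (252.366122840691, 151.73608445297504)
((0.15140154456446453, -0.11384261720120037), 0.969326359309532)
[ 0.63861422 -0.19652651  0.16451456]
```

View pics/s10.png

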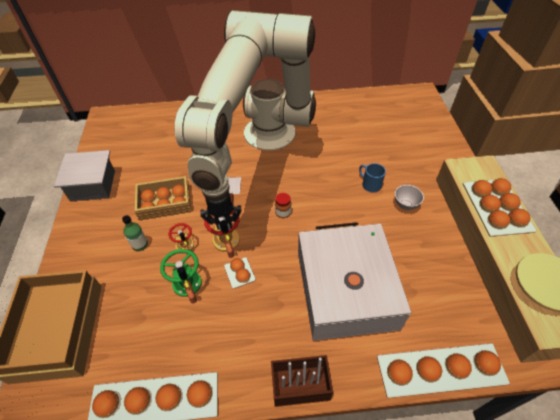

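The scene shows the drawer still shut (handle about (337,226)), the bystanders in place and the grip held. The hub is within 0.3 px of the stop picture, so I'll hand in.

Run:
```python
from h import *
print(ticket.job_done())
```

```text
the job is handed in; nothing more can be done
None
```

I pushed the drawer shut, turned the larger red valve wheel clockwise to its stop, then opened it two full turns. I handed in at about 18.7 s, still holding the grip.

- **Drawer:** It met its end stop at about 17 N, and its front is flush with the warmer in the last pictures.
- **Closed stop:** The wheel held firm against a 21 N push at 13.3°, which matches the yellow mark's measured bearing of about 13.5°.
- **Final setting:** The tool ended within about 0.3 mm (about 0.3°) of where it met the stop, and the wrist picture matches the stop picture to 0.3 px. I had overshot by about 1 mm (1°) and trimmed it back.
- **Grip and surroundings:** The fingers still hold the grip, 22 mm apart with almost no side force. The bystanders show no visible change in the last scene picture, by eye only.

While circling, the tool felt up to about 18 N of radial pull, well below the limits. Two early move calls were refused because their rows lacked a "z" value, so those moved nothing.

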